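# Fold the empty trivet away

## Robot

A 6-joint arm with a two-finger parallel gripper is mounted at the origin on a cart in front of the work surface, level with it; the furniture and walls round the work are solid. World frame = base frame: x ahead of the robot, y to its left, z up, the work surface at z = 0. Lengths are in mm, angles in rad, forces in N, time in s.
With the tool pointing down it reaches from about 250 to 800 mm from the base axis. Payload 3.9 kg.
Tool frame: the origin (TCP) lies on the centre line of the jaws, within the pads' length; the fingertips stand 19 mm ahead of it and the grasp point (between the pads) is the TCP (env.tip_reach is the distance from the TCP to the fingertips, in mm); z points along the fingers, y is the line along which they close (so a half turn about z gives the same grasp; the last joint's range is limited). The gripper opens to 85 mm and grips with 20 to 120 N. Pads are 22 mm wide; open, the fingers measure 114 mm over their backs; the gripper's body (76 mm by 85 mm) begins 54 mm behind the grasp point. The pads swing forward as they close: fully open they stand 13 mm farther back than shut.
Start: joints at [1.242, 0.26, -0.138, 1.173, 0, 1.571], TCP at [169.522, 496.868, 250.304] pointing down, gripper open.
Joint ranges: [-2.78, 2.78], [-0.83, 1.72], [-1.28, 1.37], [-1.9, 2.12], [-1.57, 1.48], [-3.14, 3.14]. Speed limits (rad/s): [2.57, 2.57, 3.14, 3.14, 3.14, 3.14].

## Interface

Orientations are given as a unit quaternion [x, y, z, w].
In Python, from bench import readout, camera, calibration, workorder, boxes_of, env gives the robot as it stands. The module is installed in compiled form; this text tells all that it offers.
- The arm moves only by the shell command python3 -m crank 'ROWS' [OPENING] [FORCE]. ROWS is JSON, a list of rows, each an object with "travel": the shift along the world's x, y, z in mm, a list of three; "rot": the turn, a rotation vector about the world's x, y, z in rad, a list of three. In form: [{"travel": [dx, dy, dz], "rot": [wx, wy, wz]}, ...]. A call has 1 to 12 rows; each row is the pose to reach, as a shift and turn from the pose commanded when the call began; what a row does not reach only later rows make up. A row lasts 1/10 s, in which the tool goes at most 50 mm and 8.59 degrees, less where a joint would pass 70% of its speed; a pose out of reach is approached as far as the arm can. A call with a gripper value outside its range is refused whole. OPENING is the opening, from 0 (shut) to 1 (fully open), set as the call begins (- or left out, the last holds). The fingers move at their own pace and stop on an object; FORCE is the grip in N (left out, the last holds). Time passes only in rows, so rows that repeat a pose let the fingers close. It gives the time, the measured TCP pose, the force, the opening and the grip force at its end, in the units of the state.
- readout.get_state(): the state, without advancing time (a new reading comes with each control period).
- camera(name): name is "side" or "top" or "wrist"; returns (picture, depth): 384x512x3 uint8, blue, green, red; 384x512 float32, mm along the optical axis (not along the pixel's ray), 0 where there is no reading.
- calibration(name): a dict with "intrinsics" (3x3 intrinsics, pixels), "D" ([k1, k2, p1, p2, k3] as OpenCV has them; the pictures are not rectified), "origin" and "orientation" of the camera in the world. Camera axes: x right, y down, z forward; pixel columns grow to the right and rows downward; lengths in mm; the calibration is good to about 2 mm. A picture is of the moment at which its call begins: read the wrist's pose just before it. calibration takes no time and is no camera call; for the wrist camera it gives the pose at the moment of the call.
- workorder.job_done(): hands the job in; it is judged then, once.
Trained networks look in the newest picture that a camera, given by its name, has taken for a name from the list of things; names that differ only in an ending like _2 or _b are one class to them, and where a whole thing is asked for, a point or a joint stands for the part that bears it (a point fixed in the world has none). Each returns a list of dicts, best first, with "p" (0 to 1); they miss things now and then, are a little off and sometimes report something else, mostly with a low value. They report only what shows in the picture. A call takes as long as a camera call. They do not tell look-alikes from the thing itself.
- boxes_of(camera, name): "position" ([column, row] in pixels, amid what is visible of it).
The state is a dict: "time": time; "q": joint angles; "dq": joint speeds; "tau": joint torques, N m; "eef_pos": TCP position; "orientation": TCP orientation; "contact_force": force on the tool from outside, world axes, zero at the start; "ft_torque": the same for the moment, N m; "opening": finger opening in mm; "grip_force": force on a finger pad.
Only numpy, scipy, OpenCV 4.12 (cv2) and the standard library are available. Lean on these libraries where they do the work, as an engineer would, in place of code of your own. Each camera call takes 0.05 s, during which the arm holds its last target. There are 200 camera calls.

## Task

Fold up the empty folding trivet on the worktop: first swing its outer bar, the one with the red knob, in against the middle bar while the middle bar still stands open, and only then swing the middle bar by its black knob in against the base bar, so that all three bars lie side by side; then let go. Leave alone the mug on the other trivet, which is in use, and the food tin.

Things in the scene. Friction and masses are not known exactly. Their poses are not given: they have to be found in the camera images.
- hinge (a point): First hinge of the empty trivet, on its vertical axis, 22 mm up. The trivet: three flat aluminium bars with dark strips, 22 mm wide, tops 22 mm above the worktop, joined as a Z that folds flat on the worktop. The base bar (148 mm) is fixed; it runs from here along the point's +x axis, its centre line 13 mm to the -y side. z is up.
- black_knob (a point): Centre of the upright black knob, 16 mm across, 28 mm tall (26 to 54 mm above the worktop). It belongs to the middle bar and stands on the vertical axis of the second hinge, which joins the middle and the outer bar, 142 mm from the first hinge. Swinging it about the first hinge folds the middle bar.
- red_knob (a point): Centre of the upright red knob, 16 mm across, 28 mm tall (26 to 54 mm above the worktop), near the free end of the outer bar, 113 mm from the black knob's axis. Swinging it about the black knob folds the outer bar.
- middle_bar (a joint): Angle (rad) of the middle bar at the first hinge: 0 = folded, lying parallel beside the base bar against a stop; up to 1.8 open. Seen from above it opens counterclockwise and so folds clockwise about hinge. Stays where it is left by friction, about 0.12 N m.
- outer_bar (a joint): Angle (rad) of the outer bar at the second hinge (the black knob's axis): 0 = folded, lying parallel beside the middle bar against a stop; up to 1.8 open. Seen from above it opens clockwise and so folds counterclockwise about black_knob. Stays where it is left by friction, about 0.06 N m.
- mug: Blue-green mug with a handle, 78 mm across, 97 mm tall. Bystander: it stands on a second, partly open trivet of the same make, to the robot's left, which is in use and not to be touched. Origin in its underside, 19 mm from the cup's axis towards the handle (-y).
- tin: Small round food tin, 75 mm across, 58 mm tall, standing on the worktop to the right of the empty trivet. Origin at the centre of its underside. Bystander.
There are look-alikes about, which are no part of the job. Leave any turquoise look-alike of the part that bears hinge alone.

How it is judged (in metres and radians):
On the way, in this order (a step that is already met when the one before it is completed fails the run):
1. the outer bar is folded in against the middle bar while the middle bar still stands open (value of joint outer_bar below 0.2 rad and value of joint middle_bar above 0.5 rad), for 0.2 s.
2. the middle bar is folded in against the base bar (value of joint middle_bar below 0.2 rad), for 0.2 s.
At the end, for the whole second after the job is handed in: Both the outer bar and the middle bar are folded to within 0.2 rad (11 degrees) of fully shut and at rest, and the mug and the tin are within 20 mm of where they stood (value of joint each of outer_bar, middle_bar below 0.2 rad and velocity of joint outer_bar between -0.05 and 0.05 rad/s and velocity of joint middle_bar between -0.05 and 0.05 rad/s and distance of each of mug, tin from where it was at the start of the episode below 0.02 m); the robot touches nothing.
It fails at once if the mug or the tin is moved more than 20 mm or tipped (distance of any of mug, tin from where it was at the start of the episode above 0.02 m or angle between any of mug, tin's own z axis and vertical above 0.3 rad).
It also fails if it takes over 42 s, if anything falls off the work surface, if the arm or the gripper's body presses on something with over 40 N, if the wrist force passes 120 N, or if a joint passes its speed limit or range.

## Working session

There is one attempt and no reset: what is moved stays moved. The work goes in short steps, Python scripts to look and compute and a shell command to move; the robot and the scene stay as the last step left them, time stands still between calls to the robot, and variables do not carry over. Pictures are saved under pics/ and viewed, at most 10 in all, crops included, and the job is handed in when it is done.

```bash
mkdir -p pics
cat > h.py <<'E'
import numpy as np, cv2
from scipy.spatial.transform import Rotation as R
from bench import readout, camera, calibration, workorder, boxes_of, env
def ray(name,px,z,c=None):
    c=c or calibration(name)
    K=np.array(c["intrinsics"],float);D=np.array(c["D"],float)
    u=cv2.undistortPoints(np.array([[px]],float),K,D)[0,0]
    o=np.array(c["orientation"],float)
    M=R.from_quat(o).as_matrix() if o.size==4 else o.reshape(3,3)
    d=M@[u[0],u[1],1]; p=np.array(c["origin"],float)
    return p+d*(z-p[2])/d[2]
E
python3 - <<'E'
from h import *
print(readout.get_state())
for n in ["top","side"]:
    im,d=camera(n); cv2.imwrite(f"pics/{n}0.png",im)
    print(n,calibration(n)["origin"])
    for k,z in [("hinge",22),("black_knob",40),("red_knob",40),("mug",50),("tin",30)]:
        for b in boxes_of(n,k)[:4]: print(n,k,round(b["p"],2),np.round(b["position"]),np.round(ray(n,b["position"],z)))
E
```

```text
{'time': 0.0, 'q': array([ 1.24202818e+00,  2.60660876e-01, -1.39405071e-01,  1.17267940e+00,
       -3.56231772e-05,  1.57080011e+00]), 'dq': array([-0.00029532,  0.00195073,  0.00192824, -0.00018468, -0.0003384 ,
       -0.00015399]), 'tau': array([ 1.19314122e-03, -4.05680645e+01,  2.53922546e+01,  1.89080613e-02,
        2.14777589e-05,  3.55844591e-06]), 'eef_pos': array([169.30971425, 496.2592137 , 249.46337007]), 'orientation': array([ 1.63646509e-01,  9.86518560e-01, -9.64288965e-04, -1.41900305e-04]), 'contact_force': array([-0.17192313,  0.33223517,  0.03764758]), 'ft_torque': array([-0.00101952,  0.00432049, -0.02081012]), 'grip_force': 0.0, 'opening': 85.27971299522545}
top [ 275.12940338   84.95978179 1106.36379232]
top hinge 0.92 [282. 186.] [548. -17.  22.]
top hinge 0.92 [249. 245.] [368.  87.  22.]
top hinge 0.6 [188. 208.] [485. 272.  22.]
top black_knob 0.76 [285. 198.] [505. -25.  40.]
top black_knob 0.68 [249. 248.] [357.  87.  40.]
top black_knob 0.59 [188. 213.] [466. 267.  40.]
top red_knob 0.85 [248. 254.] [339.  90.  40.]
top red_knob 0.8 [305. 202.] [493. -85.  40.]
top red_knob 0.75 [187. 218.] [451. 271.  40.]
top red_knob 0.61 [282. 179.] [567. -17.  40.]
top tin 0.56 [377. 155.] [ 642. -323.   30.]
side [  74.99656351 -636.61705631  698.4652437 ]
side hinge 0.94 [210. 185.] [468. 253.  22.]
side hinge 0.89 [284. 230.] [543. -44.  22.]
side hinge 0.7 [205. 228.] [365.  77.  22.]
side hinge 0.33 [281. 243.] [509. -80.  22.]
side black_knob 0.95 [284. 245.] [ 498. -104.   40.]
side black_knob 0.74 [205. 184.] [447. 239.  40.]
side black_knob 0.57 [200. 227.] [348.  68.  40.]
side red_knob 0.81 [195. 232.] [328.  56.  40.]
side red_knob 0.68 [284. 254.] [ 480. -131.   40.]
side red_knob 0.52 [203. 183.] [444. 248.  40.]
side mug 0.72 [200. 134.] [571. 537.  50.]
side tin 0.68 [388. 281.] [ 639. -321.   30.]
```

View pics/top0.png

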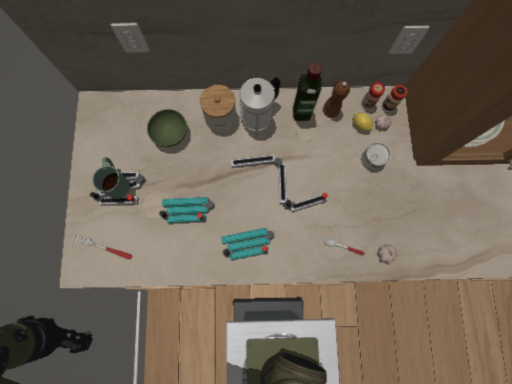

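View pics/side0.png

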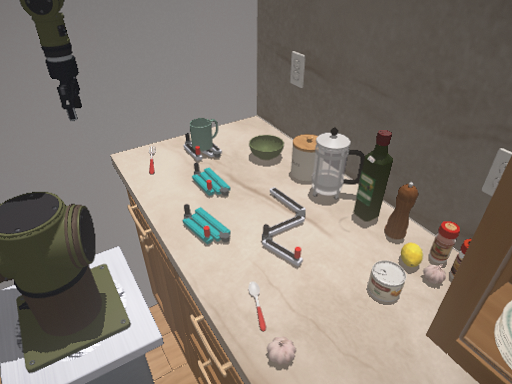

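The empty trivet is the aluminium Z in the top view. Its hinge is at about (279,161), the black knob at (289,206) and the red knob at (325,196). The folded turquoise ones are look-alikes.

Run:
```python
from h import *
im,d=camera("top")
hsv=cv2.cvtColor(im,cv2.COLOR_BGR2HSV)
def cen(m,x0,y0,x1,y1):
    s=np.zeros_like(m);s[y0:y1,x0:x1]=m[y0:y1,x0:x1];ys,xs=np.nonzero(s);return np.array([xs.mean(),ys.mean()]),len(xs)
red=((hsv[...,0]<8)|(hsv[...,0]>172))&(hsv[...,1]>150)&(hsv[...,2]>80)
r,n=cen(red,315,186,335,206)
print(r,n)
P=ray("top",r,44);print("red",P)
b=[288.5,205]
Q=ray("top",b,44);print("black",Q,np.linalg.norm(P-Q))
H=ray("top",[279,161],22);print("hinge",H,np.hypot(*(H-Q)[:2]))
c=cv2.resize(im[140:225,220:345],None,fx=6,fy=6,interpolation=cv2.INTER_CUBIC);cv2.imwrite("pics/crop1.png",c)
```

```text
[324.27777778 195.16666667] 18
red [ 511.14222298 -144.00180224   44.        ]
black [482.9682586  -33.92443281  44.        ] 113.62569924144586
hinge [629.66840692 -12.61845269  22.        ] 148.23926034266387
```

View pics/crop1.png

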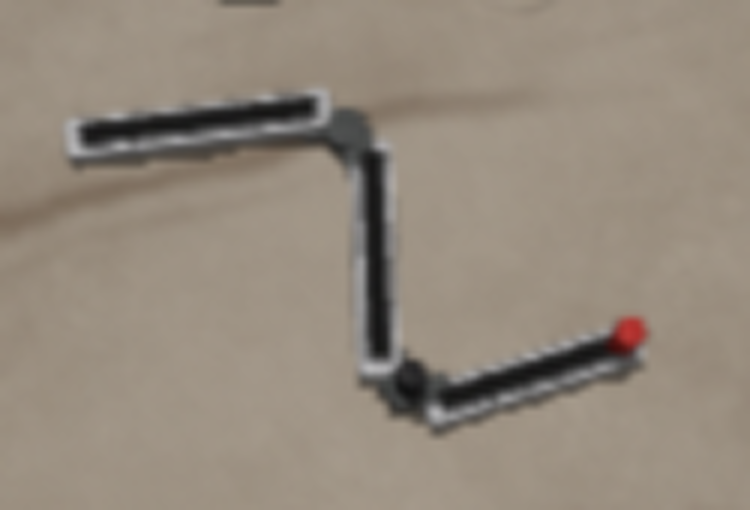

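```bash
python3 -m crank '[{"travel":[170,-300,30],"rot":[0,0,-0.5]},{"travel":[170,-300,30],"rot":[0,0,-0.5]},{"travel":[170,-300,30],"rot":[0,0,-0.5]},{"travel":[170,-300,30],"rot":[0,0,-0.5]},{"travel":[170,-300,30],"rot":[0,0,-0.5]},{"travel":[170,-300,30],"rot":[0,0,-0.5]},{"travel":[170,-300,30],"rot":[0,0,-0.5]},{"travel":[170,-300,30],"rot":[0,0,-0.5]}]'
python3 -m crank '[{"travel":[172,-340,0],"rot":[0,0,-0.5]},{"travel":[172,-340,0],"rot":[0,0,-0.5]},{"travel":[172,-340,0],"rot":[0,0,-0.5]},{"travel":[172,-340,0],"rot":[0,0,-0.5]},{"travel":[172,-340,0],"rot":[0,0,-0.5]},{"travel":[172,-340,0],"rot":[0,0,-0.5]},{"travel":[172,-340,0],"rot":[0,0,-0.5]},{"travel":[172,-340,0],"rot":[0,0,-0.5]},{"travel":[172,-340,0],"rot":[0,0,-0.5]},{"travel":[172,-340,0],"rot":[0,0,-0.5]}]'
python3 - <<'E'
from h import *
c=calibration("wrist");im,d=camera("wrist");np.save("w1.npy",np.array([c],dtype=object),allow_pickle=True)
print(c["origin"],readout.get_state()["eef_pos"],readout.get_state()["orientation"])
cv2.imwrite("pics/w1.png",im)
for k,z in [("hinge",22),("black_knob",40),("red_knob",40)]:
    for b in boxes_of("wrist",k)[:4]: print(k,round(b["p"],2),np.round(b["position"]),np.round(ray("wrist",b["position"],z,c)))
E
```

```text
time: 1.45
eef_pos: [341.8, 192.8, 281.1]
orientation: [0.407, 0.914, 0.0, 0.001]
contact_force: [-0.1, 0.3, 0.5]
opening: 85.4
grip_force: 0.0
time: 2.45
eef_pos: [511.6, -142.8, 279.7]
orientation: [0.617, 0.787, 0.0, -0.001]
contact_force: [0.0, -0.5, -0.9]
opening: 85.5
grip_force: 0.0
[492.24041044 -63.77966901 403.24305157] [ 511.25507599 -142.15500555  279.97692777] [ 6.16370646e-01  7.87455869e-01  2.68930198e-05 -6.92860480e-04]
hinge 0.81 [311.  51.] [541. -28.  22.]
black_knob 0.58 [282.  52.] [511. -37.  40.]
red_knob 0.78 [257. 100.] [497. -89.  40.]
```

View pics/w1.png

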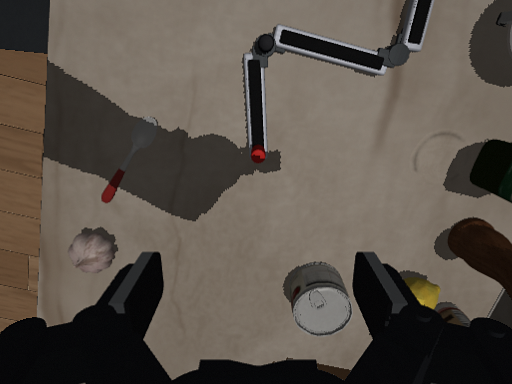

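In the wrist view the red knob is at (258,155), the black knob at (265,43) and the hinge cap at (398,53). The base bar runs off the top of the picture from (410,48) to (425,0).

```bash
cat > geo.py <<'E'
from h import *
c=np.load("w1.npy",allow_pickle=True)[0]
r=ray("wrist",[258,155],50,c);b=ray("wrist",[265.5,43],50,c);h=ray("wrist",[398,53],22,c)
p1=ray("wrist",[414,47],22,c);p2=ray("wrist",[426,0],22,c)
if __name__=="__main__":
    print(r,b,h);print(np.hypot(*(r-b)[:2]),np.hypot(*(b-h)[:2]))
    print("base dir",np.degrees(np.arctan2(*(p2-p1)[1::-1])))
    print("out ang",np.degrees(np.arctan2(*(r-b)[1::-1])),"mid ang",np.degrees(np.arctan2(*(b-h)[1::-1])))
    o=c["orientation"];print(R.from_quat(o).as_matrix()[:,2])
    C=[ray("top",[75/6+220,138/6+140],22)-ray("top",[325/6+220,107/6+140],22)][0];print("base dir top",np.degrees(np.arctan2(C[1],C[0])))
    print(ray("top",[277.8,162],22),ray("top",[288,203.3],50),ray("top",[324.6,195.4],50))
    print(readout.get_state()["q"])
E
python3 geo.py
```

```text
[ 511.78800758 -143.94927586   50.        ] [492.20680543 -33.88571532  50.        ] [631.07077542  -7.33261691  22.        ]
111.79181918027486 141.37987550076667
base dir 96.45244893160154
out ang -79.9121624006069 mid ang -169.17476973798844
[ 0.07476399 -0.31019829 -0.94772747]
base dir top 96.31881207081334
[626.42194839  -8.69143407  22.        ] [487.01291192 -31.98323487  50.        ] [ 509.06866643 -143.63489323   50.        ]
[-2.70615546e-01  2.58715560e-01 -6.09743189e-02  1.25133528e+00
  2.55679605e-04  1.05630382e+00]
```

```bash
python3 -m crank '[{"travel":[0,-1,-150],"rot":[0,0,-0.07]},{"travel":[0,-1,-150],"rot":[0,0,-0.07]},{"travel":[0,-1,-150],"rot":[0,0,-0.07]},{"travel":[0,-1,-170],"rot":[0,0,-0.07]},{"travel":[0,-1,-190],"rot":[0,0,-0.07]},{"travel":[0,-1,-210],"rot":[0,0,-0.07]},{"travel":[0,-1,-230],"rot":[0,0,-0.07]},{"travel":[0,-1,-230],"rot":[0,0,-0.07]}]' 0.5
python3 -m crank '[{"travel":[0,0,0],"rot":[0,0,0]},{"travel":[0,0,0],"rot":[0,0,0]},{"travel":[0,0,0],"rot":[0,0,0]},{"travel":[0,0,0],"rot":[0,0,0]},{"travel":[0,0,0],"rot":[0,0,0]},{"travel":[0,0,0],"rot":[0,0,0]}]' 0 20
python3 - <<'E'
from h import *
im,d=camera("wrist");cv2.imwrite("pics/w2.png",im)
E
```

```text
time: 3.45
eef_pos: [509.1, -142.4, 48.4]
orientation: [0.643, 0.766, -0.001, -0.002]
contact_force: [-1.1, 0.2, 0.1]
opening: 42.9
grip_force: 0.0
time: 4.05
eef_pos: [512.6, -144.3, 51.4]
orientation: [0.644, 0.765, 0.001, 0.001]
contact_force: [0.2, 0.5, 6.2]
opening: 14.8
grip_force: 23.0
```

View pics/w2.png

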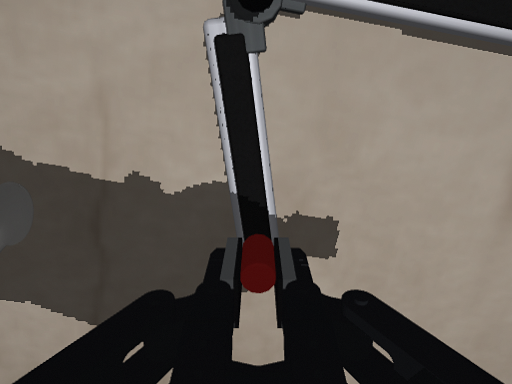

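The jaws hold the red knob at about (258,262). The outer bar runs up to the black knob at (255,5).

Run:
```python
import numpy as np
for k in range(1,13):
    t=np.radians(-79+7.3*k); t0=np.radians(-79)
    print(np.round(113*np.array([np.cos(t)-np.cos(t0),np.sin(t)-np.sin(t0)])),round(np.radians(7.3*k),2))
```

```text
[14.  4.] 0.13
[27.  9.] 0.25
[40. 16.] 0.38
[51. 25.] 0.51
[62. 35.] 0.64
[71. 46.] 0.76
[78. 58.] 0.89
[84. 71.] 1.02
[88. 85.] 1.15
[91. 99.] 1.27
[ 91. 113.] 1.4
[ 90. 128.] 1.53
```

```bash
python3 -m crank '[{"travel":[0,0,2],"rot":[0,0,0]},{"travel":[14,4,2],"rot":[0,0,0.13]},{"travel":[27,9,2],"rot":[0,0,0.25]},{"travel":[40,16,2],"rot":[0,0,0.38]},{"travel":[51,25,2],"rot":[0,0,0.51]},{"travel":[62,35,2],"rot":[0,0,0.64]},{"travel":[71,46,2],"rot":[0,0,0.76]},{"travel":[71,46,2],"rot":[0,0,0.76]}]'
python3 - <<'E'
from h import *
c=calibration("wrist");im,d=camera("wrist");cv2.imwrite("pics/w3.png",im)
print(ray("wrist",[255,5],54,c))
E
```

```text
time: 4.9
eef_pos: [583.1, -97.5, 51.7]
orientation: [0.313, 0.95, -0.0, -0.0]
contact_force: [0.5, -0.7, -0.3]
opening: 14.9
grip_force: 22.3
[499.48584031 -37.45073262  54.        ]
```

View pics/w3.png

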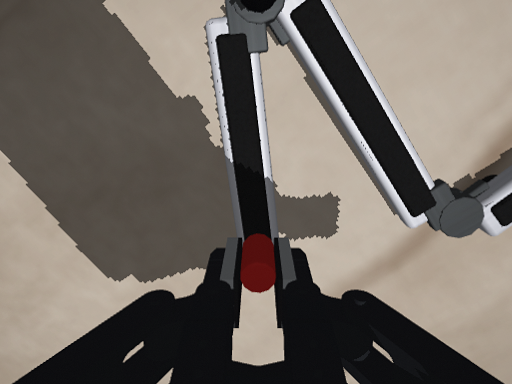

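The outer bar has followed halfway and is now at about 45° to the middle bar. The hinge cap is at (460,215) and the black knob at (258,3).

```bash
python3 -m crank '[{"travel":[7,12,0],"rot":[0,0,0.13]},{"travel":[13,25,0],"rot":[0,0,0.26]},{"travel":[17,39,0],"rot":[0,0,0.39]},{"travel":[20,53,0],"rot":[0,0,0.51]},{"travel":[20,67,0],"rot":[0,0,0.64]},{"travel":[19,82,0],"rot":[0,0,0.77]},{"travel":[18,86,0],"rot":[0,0,0.80]},{"travel":[18,86,0],"rot":[0,0,0.80]},{"travel":[18,86,0],"rot":[0,0,0.80]}]'
python3 - <<'E'
from h import *
c=calibration("wrist");im,d=camera("wrist");cv2.imwrite("pics/w4.png",im)
np.save("w4.npy",np.array([c],dtype=object),allow_pickle=True)
E
```

```text
time: 5.85
eef_pos: [589.0, -15.7, 50.7]
orientation: [-0.078, 0.997, -0.002, -0.01]
contact_force: [-17.5, -6.9, 11.4]
opening: 14.8
grip_force: 22.8
```

View pics/w4.png

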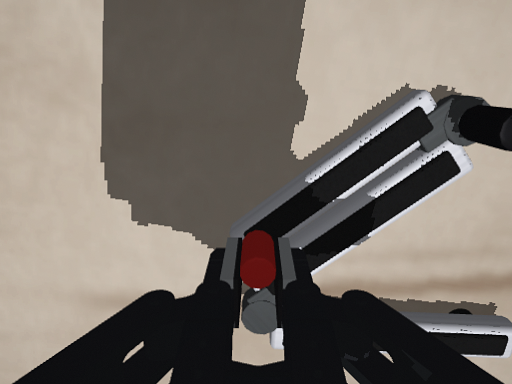

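The outer bar lies against the middle bar, but the middle bar was carried part of the way shut. The hinge cap is at (262,312) and the second hinge at (465,120), so I'll measure the middle angle.

Run:
```python
from h import *
c=np.load("w4.npy",allow_pickle=True)[0]
f=lambda x,y,z=22:ray("wrist",[x,y],z,c)
a=lambda v:np.degrees(np.arctan2(v[1],v[0]))
h=f(262,312);b=f(461,121,24)
print(h,b,np.hypot(*(b-h)[:2]),"mid",a(b-h))
print("outer bar edge",a(f(428,92)-f(235,232)),"strip edges mid",a(f(452,152)-f(305,242)), "mid low edge",a(f(470,168)-f(315,272)))
print("base",a(f(508,335)-f(405,333)))
```

```text
[628.35109222  -8.11263389  22.        ] [512.6721868   63.52101214  24.        ] 136.0624430247427 mid 148.23232243646646
outer bar edge 136.9369933933606 strip edges mid 133.79736055937198 mid low edge 137.42908655159255
base 97.5429243330612
```

Correcting for hinge offset, the outer bar is at about 0 and the middle bar at about 0.7 rad, so step 1 is met. Next I release, lift and move above the black knob.

```bash
python3 -m crank '[{"travel":[-11,-4,0],"rot":[0,0,0]},{"travel":[-11,-4,0],"rot":[0,0,0]},{"travel":[-11,-4,0],"rot":[0,0,0]},{"travel":[-11,-4,30],"rot":[0,0,0]},{"travel":[-11,-4,75],"rot":[0,0,0]},{"travel":[-40,20,120],"rot":[0,0,-0.15]},{"travel":[-75,50,120],"rot":[0,0,-0.3]},{"travel":[-91,30,120],"rot":[0,0,-0.45]},{"travel":[-91,40,120],"rot":[0,0,-0.6]},{"travel":[-91,40,120],"rot":[0,0,-0.71]},{"travel":[-91,40,120],"rot":[0,0,-0.71]}]' 0.5
python3 - <<'E'
from h import *
c=calibration("wrist");im,d=camera("wrist");cv2.imwrite("pics/w5.png",im)
np.save("w5.npy",np.array([c],dtype=object),allow_pickle=True)
E
```

```text
time: 7.0
eef_pos: [510.5, 28.3, 172.9]
orientation: [0.271, 0.963, 0.0, 0.001]
contact_force: [-0.8, -0.0, -0.9]
opening: 42.5
grip_force: 0.0
```

View pics/w5.png

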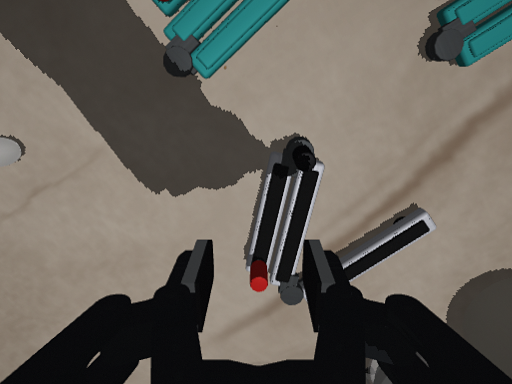

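The bars are still together. The black knob's top is at about (305,157), the red knob at (258,283) and the hinge cap at (291,293).

Run:
```python
from h import *
c=np.load("w5.npy",allow_pickle=True)[0]
f=lambda x,y,z=22:ray("wrist",[x,y],z,c)
a=lambda v:np.degrees(np.arctan2(v[1],v[0]))
h=f(291,293);b=f(304,156,54);r=f(258,284,54);print(h,b,r,np.hypot(*(b-h)[:2]),a(b-h),np.hypot(*(b-r)[:2]))
print("base",a(f(422,209)-f(345,262)),"mid",a(f(322,165)-f(293,283)),"out",a(f(275,155)-f(248,268)))
print(readout.get_state()["orientation"])
```

```text
[629.17278553  -7.0443243   22.        ] [507.55390005  69.6186988   54.        ] [584.63125639 -17.41418896  54.        ] 143.76499023813997 147.7745304676785 116.25679512180835
base 98.61171119009433 mid 138.5844456208563 out 136.3257051237809
[2.69891352e-01 9.62890400e-01 2.90353982e-04 8.07620215e-04]
```

```bash
python3 -m crank '[{"travel":[0,40,0],"rot":[0,0,0]},{"travel":[0,40,-40],"rot":[0,0,0]},{"travel":[0,40,-70],"rot":[0,0,0]},{"travel":[0,40,-95],"rot":[0,0,0]},{"travel":[0,40,-120],"rot":[0,0,0]},{"travel":[0,40,-120],"rot":[0,0,0]}]' 0.5
python3 -m crank '[{"travel":[0,0,0],"rot":[0,0,0]},{"travel":[0,0,0],"rot":[0,0,0]},{"travel":[0,0,0],"rot":[0,0,0]},{"travel":[0,0,0],"rot":[0,0,0]},{"travel":[0,0,0],"rot":[0,0,0]}]' 0 20
python3 - <<'E'
import numpy as np
t0=np.radians(147.7)
for k in range(1,9):
    t=np.radians(147.7-5.1*k)
    print(np.round(142*np.array([np.cos(t)-np.cos(t0),np.sin(t)-np.sin(t0)])),round(-np.radians(5.1*k),2))
E
```

```text
time: 7.65
eef_pos: [507.2, 67.5, 49.4]
orientation: [0.27, 0.963, -0.001, -0.003]
contact_force: [-1.0, 0.1, -0.2]
opening: 42.8
grip_force: 0.0
time: 8.15
eef_pos: [510.9, 68.1, 53.5]
orientation: [0.271, 0.963, 0.001, 0.001]
contact_force: [0.9, 0.7, 3.7]
opening: 15.3
grip_force: 22.4
[ 7. 10.] -0.09
[15. 20.] -0.18
[24. 29.] -0.27
[34. 37.] -0.36
[44. 44.] -0.45
[55. 51.] -0.53
[67. 56.] -0.62
[79. 60.] -0.71
```

```bash
python3 -m crank '[{"travel":[7,10,0],"rot":[0,0,-0.09]},{"travel":[15,20,0],"rot":[0,0,-0.18]},{"travel":[24,29,0],"rot":[0,0,-0.27]},{"travel":[34,37,0],"rot":[0,0,-0.36]},{"travel":[44,44,0],"rot":[0,0,-0.45]},{"travel":[55,51,0],"rot":[0,0,-0.53]},{"travel":[67,56,0],"rot":[0,0,-0.62]},{"travel":[79,60,0],"rot":[0,0,-0.71]},{"travel":[79,60,0],"rot":[0,0,-0.71]},{"travel":[79,60,0],"rot":[0,0,-0.71]}]'
python3 -m crank '[{"travel":[0,0,0],"rot":[0,0,0]},{"travel":[0,0,0],"rot":[0,0,0]},{"travel":[0,0,0],"rot":[0,0,0]},{"travel":[0,0,30],"rot":[0,0,0]},{"travel":[0,0,75],"rot":[0,0,0]},{"travel":[0,0,120],"rot":[0,0,0]},{"travel":[-30,0,160],"rot":[0,0,0]},{"travel":[-70,-20,180],"rot":[0,0,0]},{"travel":[-70,-40,180],"rot":[0,0,0]},{"travel":[-70,-40,180],"rot":[0,0,0]}]' 0.5
python3 - <<'E'
from h import *
c=calibration("wrist");im,d=camera("wrist");cv2.imwrite("pics/w6.png",im)
np.save("w6.npy",np.array([c],dtype=object),allow_pickle=True)
E
```

```text
time: 9.15
eef_pos: [589.3, 129.1, 53.5]
orientation: [0.588, 0.809, 0.002, 0.0]
contact_force: [-0.7, 3.6, 5.5]
opening: 14.9
grip_force: 22.7
time: 10.15
eef_pos: [517.6, 86.1, 233.4]
orientation: [0.589, 0.808, 0.0, 0.001]
contact_force: [-0.1, 0.4, -0.3]
opening: 42.4
grip_force: 0.0
```

View pics/w6.png

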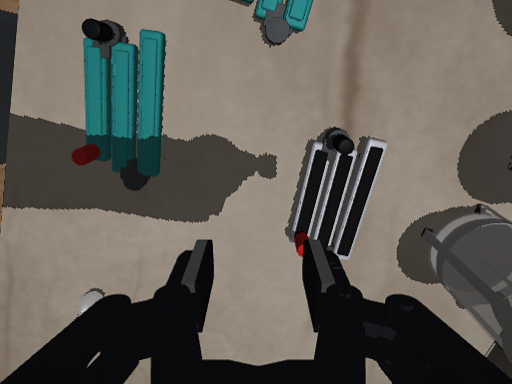

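All three bars lie side by side, from (310,195) to (360,200). I'll check how parallel they are.

Run:
```python
from h import *
c=np.load("w6.npy",allow_pickle=True)[0]
f=lambda x,y,z=22:ray("wrist",[x,y],z,c)
a=lambda v:np.degrees(np.arctan2(v[1],v[0]))
h=np.array([629,-7.5,22])
im=cv2.imread("pics/w6.png");g=im.max(2)
# dark strip axes by PCA at strip seeds
m=(g<45).astype(np.uint8);n,l,s,cc=cv2.connectedComponentsWithStats(m)
for k in range(1,n):
    if s[k,4]>250 and 285<cc[k][0]<390 and 130<cc[k][1]<260:
        ys,xs=np.nonzero(l==k);P=np.array([f(x,y)[:2] for x,y in zip(xs,ys)]);w,V=np.linalg.eigh(np.cov(P.T));print(cc[k],s[k],a(V[:,1])%180,np.sqrt(w))
b=f(343,145,54);print(b,np.hypot(*(b-h)[:2]),"mid deg",a(b-h)-97-10.5)
```

```text
[359.68310912 199.88714499] [ 337  147   46  109 1338] 96.16999478930045 [ 3.78770932 36.45139764]
[311.42594385 191.51306873] [ 294  150   34   88 1033] 96.79128127893712 [ 3.80044167 27.39010557]
[586.02534321 128.53015048  54.        ] 142.6570116257791 mid deg 0.03237302696557265
```

Base and outer strips are parallel to within 1° and the middle bar is about 0 from folded, so I'm handing in.

```bash
python3 -c "
from bench import workorder
print(workorder.job_done())"
```

```text
the job is handed in; nothing more can be done
None
```

The trivet is folded and handed in: outer bar first, then the middle bar, with all three bars side by side (base and outer parallel within about 1°), the knobs released, and no contact with the mug or tin; the middle bar swung in to about 0.7 rad while I folded the outer bar, still above the 0.5 limit, and the hand-in gave no verdict.

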